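Open the nipping press and take out the repaired panel

ROBOT

A 6-joint arm with a two-finger parallel gripper is mounted at the origin on the work surface. World frame = base frame: x ahead of the robot, y to its left, z up, the work surface at z = 0. Lengths are in m, angles in degrees, forces in N, time in s.
With the tool pointing down it reaches from about 0.25 to 0.725 m from the base axis. Payload 9.7 kg.
Tool frame: the origin (TCP) lies at the very end of the fingers, on their centre line; the grasp point (between the pads) lies 19 mm behind it; z points along the fingers, y is the line along which they close (so a half turn about z gives the same grasp; the last joint's range is limited). The gripper opens to 85 mm and grips with 20 to 120 N. Pads are 22 mm wide; open, the fingers measure 114 mm over their backs; the gripper's body (76 mm by 85 mm) begins 54 mm behind the grasp point. The pads swing forward as they close: fully open they stand 13 mm farther back than shut.
Start: joints at [63.255, 4.979, 10.078, 95.1, 0, 90], TCP at [0.248, 0.491, 0.231] pointing down, gripper open.
Joint ranges: [-179.16, 179.16], [-48.56, 103.87], [-65.8, 70.77], [-126.05, 130.52], [-82.76, 87.17], [-180, 180]. Speed limits (degrees/s): [127.2, 127.2, 147.25, 180, 180, 180].

INTERFACE

Orientations are given as [roll, pitch, yaw] about the fixed x, y, z axes, in that order (R = Rz(yaw) Ry(pitch) Rx(roll)).
In Python, from workcell import bot gives the robot as it stands.
- The arm moves only by the tool arm_command, never from a script. Its argument "series" is a list of rows, each a list of 4 numbers: the shift along the tool's x, y, z in m, then the turn about the tool's z in rad. A call has exactly 5 rows; each row is the pose to reach, as a shift and turn from the pose commanded when the call began, along the tool's axes at that moment; what a row does not reach only later rows make up. A row lasts 1/10 s, in which the tool goes at most 50 mm and 8.59 degrees, less where a joint would pass 70% of its speed; a pose out of reach is approached as far as the arm can. A call with a gripper value outside its range is refused whole. "hand" is the finger opening in m, from 0 to 0.0854, set as the call begins (left out, the last holds). The fingers move at their own pace and stop on an object; "grip_force" is the grip in N (left out, the last holds). Time passes only in rows, so rows that repeat a pose let the fingers close, or fill a call up. It gives the time, the measured TCP pose, the force, the opening and the grip force at its end, in the units of the state.
- bot.get_obs(): the state, without advancing time (a new reading comes with each control period).
- bot.camera(name): name is "side" or "top"; returns a dict with "color" (420x560x3 uint8, blue, green, red), "camera_matrix" (3x3 intrinsics, pixels), "xyz" and "orientation" of the camera in the world. Camera axes: x right, y up, looking along -z (the intrinsics and any distortion apply to the point x, -y, -z); pixel columns grow to the right and rows downward; lengths in m; the calibration is good to about 2 mm. A picture is of the moment at which its call begins. There is no depth.
- bot.job_done(): hands the job in; it is judged then, once.
Trained networks look in the newest picture that a camera, given by its name, has taken for a name from the list of things; names that differ only in an ending like _2 or _b are one class to them, and where a whole thing is asked for, a point or a joint stands for the part that bears it (a point fixed in the world has none). Each returns a list of dicts, best first, with "confidence" (0 to 1); they miss things now and then, are a little off and sometimes report something else, mostly with a low value. They report only what shows in the picture. A call takes as long as a camera call. They do not tell look-alikes from the thing itself.
- bot.find_in(camera, target): "location" ([column, row] in pixels, amid what is visible of it).
- bot.mark_of(camera, target): "location" ([column, row] in pixels: a listed point, or the origin of a listed thing).
The state is a dict: "time": time; "q": joint angles; "qd": joint speeds; "joint_efforts": joint torques, N m; "ee_pos": TCP position; "tcp_rot": TCP orientation; "wrist_force": force on the tool from outside, world axes, zero at the start; "torque": the same for the moment, N m; "opening": finger opening in m; "grasp_force": force on a finger pad.
Only numpy, scipy, OpenCV 4.12 (cv2) and the standard library are available. Lean on these libraries where they do the work, as an engineer would, in place of code of your own. Each camera call takes 0.05 s, during which the arm holds its last target. There are 200 camera calls.

TASK

The glued repair on the little painted panel has cured in the nipping press. Wind the handwheel anticlockwise until the press is fully open at its stop, and only then draw the panel out and lay it gently, painted face up, squarely and centrally across the two felt-topped battens of the airing rack. Leave the press open and do not disturb the jars, pots and other things on the bench.

Things in the scene. Friction and masses are not known exactly. Their poses are not given: they have to be found in the camera images.
- press: Nipping press, dark green iron, fixed. Origin: on the bench under the screw axis; z up; the panel sticks out of its open front, its -x side. Bed 150 (x) by 240 (y), top at z = 34. Two columns, radius 12, at y = +-97; yoke 42 (x) by 236 (y), z = 110 to 140; nuts on the columns and a boss (radius 26) on the axis reach z = 152. Platen 100 (x) by 150 (y), 16 thick, underside at 52 when closed.
- wheel_hub (a point): Centre of the handwheel, on the vertical screw axis, at mid-height of the rim: z = 190 when closed; rises and turns with the wheel. Rim aluminium-coloured, centre line radius 77, round section 16 thick. Hub radius 19. Three spokes 12 thick at 0, 120, 240 degrees from this point's x axis (that along x red, others green); the gaps between them are open down to the yoke.
- wheel (a joint): Handwheel angle, rad: 0 = closed on the panel (start), grows anticlockwise seen from above (opening), solid stop at 4.0. Stiff thread: about 0.45 N m, 6 N at the rim; stays where it is left. A full turn lifts wheel and platen 22 mm (3.5 mm per rad).
- platen (a joint): Height of the platen above its closed position, m: 0 at the start (platen on the panel), 0.014 at the stop. Driven only by the wheel; the wheel's rim is at 0.190 + this height.
- panel: Wooden panel, 180 long (x), 60 wide (y), 18 thick, 0.12 kg give or take 40 %, upper face painted. Origin: centre of the underside; z up through the painted face. At the start it lies on the bed under the platen, its -x end sticking out 63 to 77 beyond the bed's front edge, 34 above the bench. Drawn 95 out of the front (the press's -x), it is clear of the platen.
- panel_face (a point): Centre of the panel's painted face, 18 above the panel's origin.
- rack: Airing rack, fixed to the bench: plywood board 170 (x) by 140 (y) by 10 thick with two battens running along its y (24 wide, 130 long) at x = -55 and +55, grey felt tops at z = 35. Origin: centre of the board's underside, on the bench. The panel shall lie along the rack's x (either way round), centred on the origin.
- brush_tray: Clear tray of brushes, 220 by 130 by 50 high, fixed; origin at the centre of its underside. It and the rack may change sides.
- jar_a: White jar with a blue lid, radius 42, 115 high, loose; origin at the centre of its underside.
- jar_b: White jar with a blue lid, as jar_a.
- tint_pot: Pink pot, radius 28, 60 high, loose; origin at the centre of its underside.
- mixing_bowl: Yellow bowl, radius 42, 42 high, loose; origin at the centre of its underside.
- brush_jar: Glass jar with upright brushes, radius 36, about 220 high with the brushes, loose; origin at the centre of its underside.
- lead_weight: Blue cloth-covered weight with a strap, 90 by 60 by 54 high, loose; origin at the centre of its underside.
Things that resemble listed ones, but are neither listed nor needed, are in the scene too. Several things have the shape of the rack; the one meant has the colours described above.

How it is judged (in metres and radians):
On the way:
1. the press is wound fully open (platen raised 12.5 mm or more of its 14 mm) with the panel still in it (value of joint platen above 0.0125 m and distance of panel from where it was at the start of the episode below 0.03 m), for 0.2 s.
At the end, for the whole second after the job is handed in: The panel lies still, painted face up and level (within 0.05 rad), on both battens of the airing rack, its middle within 30 mm of the rack's middle along and across, its length within 0.2 rad of the rack's x axis; the press is still open (platen up 12.5 mm or more) (x of panel in the frame of rack between -0.03 and 0.03 m and y of panel in the frame of rack between -0.03 and 0.03 m and z of panel_face in the frame of rack between 0.049 and 0.057 m and angle between the x axis of panel and the x axis of rack, either way round below 0.2 rad and angle between panel's own z axis and vertical below 0.05 rad and linear speed of panel below 0.02 m/s and value of joint platen above 0.0125 m); the robot touches nothing.
It fails at once if the panel is pulled (15 mm or more) while the platen is still down on it (raised less than 9 mm) (value of joint platen below 0.009 m and distance of panel from where it was at the start of the episode above 0.015 m).
It fails at once if the panel is dropped (falls free of the fingers faster than 0.5 m/s, about 13 mm) (contact force between panel and the fingers below 0.05 N and linear speed of panel above 0.5 m/s).
It fails at once if a jar, pot, bowl or weight on the bench is moved by more than 30 mm (distance of any of jar_a, jar_b, tint_pot, mixing_bowl, brush_jar, lead_weight from where it was at the start of the episode above 0.03 m).
It also fails if it takes over 72 s, if anything falls off the work surface, if the arm or the gripper's body presses on something with over 40 N, if the wrist force passes 120 N, or if a joint passes its speed limit or range.

## Working session

There is one attempt and no reset: what is moved stays moved. The work goes in short steps, Python scripts to look and compute and a tool call to move; the robot and the scene stay as the last step left them, time stands still between calls to the robot, and variables do not carry over. Pictures are saved under pics/ and viewed, at most 10 in all, crops included, and the job is handed in when it is done.

Besides the shell and the picture viewer there is one more tool, called after ">>>" as name([rows], argument=value, ...), one row to a line, values as JSON. arm_command: Moves the arm, as the interface text tells. Its arguments: {"type":"object","properties":{"series":{"type":"array"},"hand":{"type":"number"},"grip_force":{"type":"number"}},"required":["series"]}

```bash
mkdir -p pics; ls; python3 - <<'E'
from workcell import bot
import cv2,numpy as np
o=bot.get_obs();print(o)
for c in ("side","top"):
    d=bot.camera(c);cv2.imwrite(f"pics/{c}0.png",d["color"]);print(c,d["camera_matrix"],d["xyz"],d["orientation"],[k for k in d])
    for t in "press wheel_hub panel panel_face rack brush_tray jar_a tint_pot mixing_bowl brush_jar lead_weight".split():
        print(t,[(np.round(r["location"]).tolist(),round(r["confidence"],2)) for r in bot.mark_of(c,t)])
E
```

```text
pics
{'time': 0.0, 'q': array([ 6.32552534e+01,  5.01358730e+00,  1.00342221e+01,  9.50981911e+01,
       -1.93902438e-03,  8.99999729e+01]), 'qd': array([-0.04549138,  0.04277726,  0.01639757,  0.04518666,  0.03807042,
        0.11394799]), 'joint_efforts': array([ 4.52435243e-04, -5.20385706e+01,  4.64806759e+01,  1.62586867e-02,
        2.36220387e-06,  1.07583821e-05]), 'ee_pos': array([0.24741984, 0.49096253, 0.23055711]), 'tcp_rot': array([-1.79922444e+02,  1.93898599e-03,  1.53255283e+02]), 'wrist_force': array([ 0.86859688, -0.08959161,  0.46597435]), 'torque': array([ 0.00912992, -0.02042235, -0.03143554]), 'grasp_force': 0.0, 'opening': 0.08512775568304935}
side [[452.28254821   0.         278.9807954 ]
 [  0.         452.28254821 204.7577032 ]
 [  0.           0.           1.        ]] [ 0.18777121 -0.67106575  0.96770451] [ 41.1304404   -1.1400857  -23.20546245] ['color', 'camera_matrix', 'xyz', 'orientation']
press [([347.0, 223.0], 0.65)]
wheel_hub [([358.0, 175.0], 0.74)]
panel [([333.0, 224.0], 0.67)]
panel_face [([337.0, 223.0], 0.63)]
rack [([312.0, 344.0], 0.9)]
br
[... 330 characters left out ...]
.         530.19683272 210.14746178]
 [  0.           0.           1.        ]] [ 0.17820106 -0.0117697   1.71881266] [ 11.15569355   1.44584026 -91.54686061] ['color', 'camera_matrix', 'xyz', 'orientation']
press [([288.0, 163.0], 0.66)]
wheel_hub [([290.0, 143.0], 0.78), ([353.0, 140.0], 0.56)]
panel [([294.0, 172.0], 0.68)]
panel_face [([296.0, 167.0], 0.69)]
rack [([378.0, 232.0], 0.97), ([389.0, 313.0], 0.79), ([170.0, 165.0], 0.22)]
brush_tray [([173.0, 232.0], 0.85)]
jar_a [([202.0, 152.0], 0.96), ([353.0, 139.0], 0.65)]
tint_pot [([220.0, 267.0], 0.81)]
mixing_bowl [([350.0, 254.0], 0.65)]
brush_jar [([169.0, 164.0], 0.66)]
lead_weight [([391.0, 158.0], 0.78), ([352.0, 139.0], 0.26)]
```

View pics/side0.png

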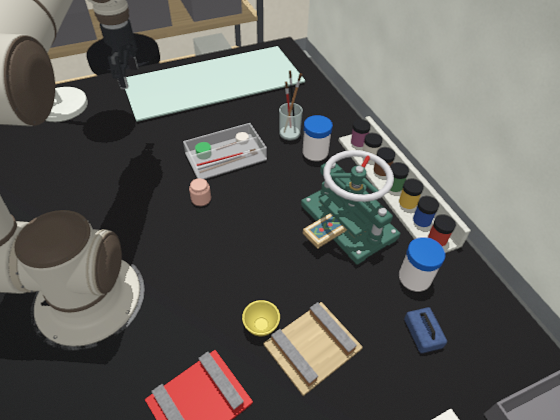

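View pics/top0.png

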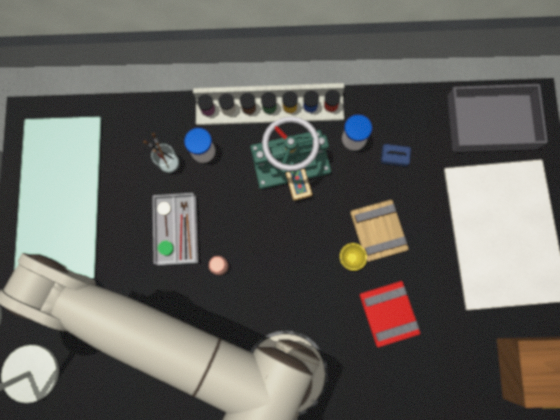

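The side view shows the press at about (350,215), the panel's front end at (323,231), the wooden rack at (312,345), and a red decoy rack. In the top view the wheel hub is at (291,143), with its red spoke to the upper left. The rack is at (379,230) with the bowl beside it at (352,257).

```bash
cat > h.py <<'E'
import numpy as np,cv2
from scipy.spatial.transform import Rotation as R
from scipy.optimize import least_squares
from workcell import bot
class Cam:
    def __init__(s,d):
        s.K=d["camera_matrix"];s.t=np.array(d["xyz"]);s.R=R.from_euler("xyz",d["orientation"],degrees=True).as_matrix()
    def proj(s,P):
        p=(np.atleast_2d(P)-s.t)@s.R*[1,-1,-1]; p=p@s.K.T; return p[:,:2]/p[:,2:]
    def at(s,uv,z):
        r=np.linalg.inv(s.K)@[uv[0],uv[1],1]; r=s.R@(r*[1,-1,-1]); return s.t+r*(z-s.t[2])/r[2]
def pose(p,L):  # p=x,y,yaw ; local pts
    c,s=np.cos(p[2]),np.sin(p[2]);L=np.atleast_2d(L)
    return np.c_[p[0]+c*L[:,0]-s*L[:,1],p[1]+s*L[:,0]+c*L[:,1],L[:,2]]
E
python3 - <<'E'
from h import *
C={c:Cam(bot.camera(c)) for c in("side","top")}
def tri(a,b):
    f=lambda P:np.r_[C["side"].proj(P)[0]-a,C["top"].proj(P)[0]-b]
    r=least_squares(f,[.5,0,.1]);return r.x.round(4),r.fun.round(1)
print("hub",tri((358,175),(290,143)))
for n,a,b,z in [("press",(347,223),(288,163),0),("rack",(312,344),(378,232),0),("face",(337,223),(296,167),.052),("tray",(225,158),(173,232),0),("jarR",(414,273),(353,139),0),("jarL",(316,152),(202,152),0),("pot",(200,199),(220,267),0),("bowl",(262,326),(350,254),0),("brush",(288,132),(169,164),0),("lead",(423,338),(391,158),0)]:
    print(n,C["side"].at(a,z).round(3)[:2],C["top"].at(b,z).round(3)[:2])
S=cv2.imread("pics/side0.png");T=cv2.imread("pics/top0.png")
a=cv2.resize(S[140:270,290:410],None,fx=4.6,fy=4.6,interpolation=cv2.INTER_CUBIC)
cv2.imwrite("pics/a.png",a)
b=cv2.resize(T[110:270,240:420],None,fx=3.7,fy=3.7,interpolation=cv2.INTER_CUBIC);cv2.imwrite("pics/b.png",b)
E
```

```text
hub (array([ 0.6867, -0.0353,  0.1878]), array([-0.2,  0. ,  0.1, -0.2]))
press [ 0.686 -0.034] [ 0.678 -0.029]
rack [ 0.444 -0.311] [ 0.435 -0.315]
face [ 0.635 -0.058] [ 0.649 -0.054]
tray [0.459 0.339] [0.456 0.357]
jarR [ 0.764 -0.241] [ 0.755 -0.251]
jarL [0.735 0.258] [0.727 0.261]
pot [0.338 0.204] [0.336 0.203]
bowl [ 0.356 -0.227] [ 0.366 -0.22 ]
brush [0.692 0.381] [0.689 0.373]
lead [ 0.683 -0.396] [ 0.684 -0.374]
```

View pics/a.png

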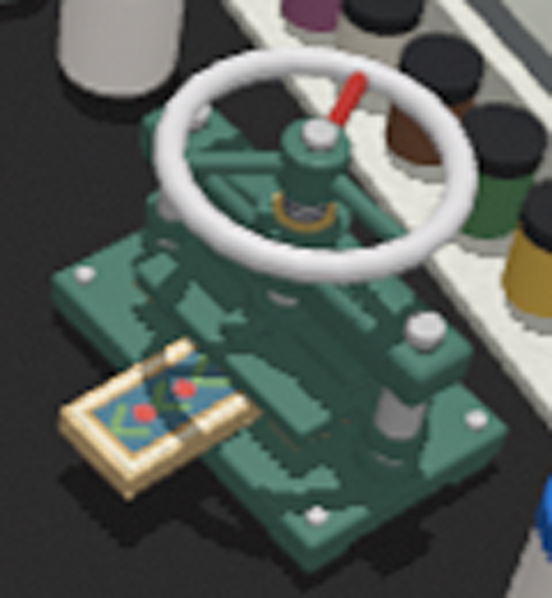

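View pics/b.png

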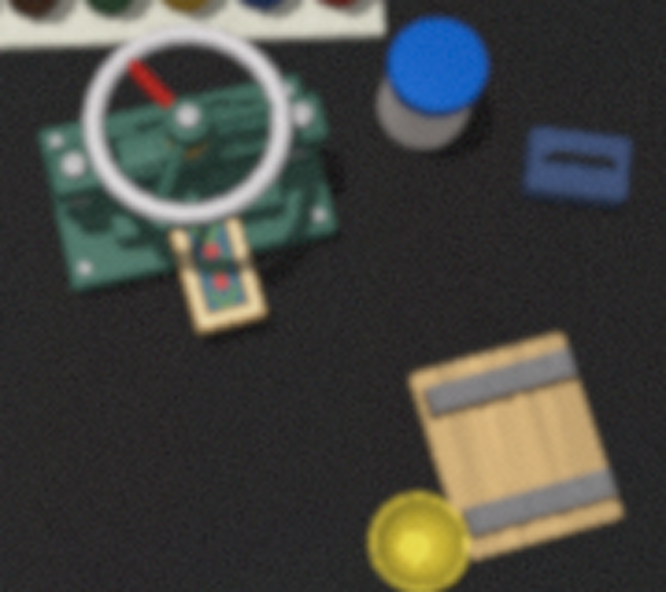

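The crops show the panel sticking out 65–75 mm and roughly aligned with the press. The red spoke points to the upper left in the top view, and the bowl sits against the rack's near-left corner. Next I fit the poses from the corner picks.

```bash
cat >> h.py <<'E'
import json,os
def plan(wps,dmax=.04,amax=8.,state="cmd.json"):
    """rows for arm_command reaching world poses (x,y,z,yaw deg) tool down; keeps the commanded pose (rounded) in a file"""
    c=np.array(json.load(open(state)) if os.path.exists(state) else [.248,.491,.231,153.255])
    pts=[];cur=c.copy()
    for w in wps:
        w=np.array(w,float);n=max(1,int(np.ceil(max(np.linalg.norm(w[:3]-cur[:3])/dmax,abs(w[3]-cur[3])/amax)-1e-9)))
        pts+=[cur+(w-cur)*k/n for k in range(1,n+1)];cur=w
    pts+=[pts[-1]]*(-len(pts)%5)
    for i in range(0,len(pts),5):
        y=np.radians(c[3]);X=np.array([[np.cos(y),np.sin(y),0],[np.sin(y),-np.cos(y),0],[0,0,-1]])
        rows=[[*np.round((p[:3]-c[:3])@X,3),round(np.radians(c[3]-p[3]),3)] for p in pts[i:i+5]]
        print(json.dumps([[float(v)+0. for v in r] for r in rows]))
        r=rows[-1];c=np.r_[c[:3]+X@r[:3],c[3]-np.degrees(r[3])]
    json.dump(c.tolist(),open(state,"w"));print("end",c.round(4))
H=np.array([.686,-.037])
def arc(a0,a1,r,z0,z1,off,step=8.):
    n=int(np.ceil(abs(a1-a0)/step));return [(H[0]+r*np.cos(np.radians(a)),H[1]+r*np.sin(np.radians(a)),z,a+off) for a,z in zip(np.linspace(a0,a1,n+1)[0:],np.linspace(z0,z1,n+1))]
def st():
    o=bot.get_obs();print(*[(k,np.round(o[k],3)) for k in("time","ee_pos","tcp_rot","q","wrist_force","opening","grasp_force")],sep="\n")
E
python3 - <<'E'
from h import *
C={c:Cam(bot.camera(c)) for c in("side","top")}
f=lambda P:np.r_[C["side"].proj(P)[0]-(359.2,168.6),C["top"].proj(P)[0]-(290.4,140.7)]
r=least_squares(f,[.5,0,.1]);print("cap",r.x.round(3),r.fun.round(1))
plan([(.34,.38,.27,153.255)])
E
```

```text
cap [ 0.686 -0.036  0.211] [-0.1  0.   0.  -0.1]
[[-0.033, -0.014, -0.01, 0.0], [-0.066, -0.029, -0.019, 0.0], [-0.099, -0.043, -0.029, 0.0], [-0.132, -0.058, -0.039, 0.0], [-0.132, -0.058, -0.039, 0.0]]
end [  0.3398   0.3798   0.27   153.255 ]
```

>>> arm_command([
  [0, 0, 0, 0],
  [0, 0, 0, 0],
  [0, 0, -0.01, 0],
  [0, 0, -0.02, 0],
  [0, 0, -0.04, 0],
], hand=0, grip_force=60)

```text
time: 2.0
ee_pos: [0.2474, 0.4909, 0.2717]
tcp_rot: [-179.9, -0.0, 153.3]
wrist_force: [-0.8, 1.1, -0.5]
opening: 0.0125
grasp_force: 0.0
```

```bash
python3 - <<'E'
from h import *
json.dump([.248,.491,.271,153.255],open("cmd.json","w"))
a=arc(110,111,.044,.26,.26,-90)[0]
plan([a,(*a[:2],.177,a[3])])
E
```

```text
[[-0.035, -0.014, 0.001, 0.137], [-0.07, -0.029, 0.001, 0.274], [-0.105, -0.043, 0.002, 0.41], [-0.14, -0.057, 0.003, 0.547], [-0.176, -0.072, 0.003, 0.684]]
[[-0.036, 0.011, 0.001, 0.137], [-0.072, 0.022, 0.002, 0.274], [-0.108, 0.033, 0.002, 0.41], [-0.145, 0.044, 0.003, 0.547], [-0.181, 0.055, 0.003, 0.684]]
[[-0.021, 0.031, 0.001, 0.137], [-0.042, 0.063, 0.002, 0.274], [-0.063, 0.094, 0.002, 0.411], [-0.084, 0.126, 0.003, 0.547], [-0.106, 0.157, 0.004, 0.684]]
[[0.004, 0.038, 0.0, 0.137], [0.008, 0.076, 0.001, 0.274], [0.008, 0.076, 0.029, 0.274], [0.008, 0.076, 0.056, 0.274], [0.008, 0.076, 0.084, 0.274]]
end [6.7150e-01 4.3000e-03 1.7700e-01 1.9985e+01]
```

>>> arm_command([
  [-0.035, -0.014, 0.001, 0.137],
  [-0.07, -0.029, 0.001, 0.274],
  [-0.105, -0.043, 0.002, 0.41],
  [-0.14, -0.057, 0.003, 0.547],
  [-0.176, -0.072, 0.003, 0.684],
])

```text
time: 2.5
ee_pos: [0.3731, 0.3466, 0.2694]
tcp_rot: [179.9, -0.0, 113.8]
wrist_force: [0.2, 1.3, -0.6]
opening: -0.0
grasp_force: 0.0
```

```bash
python3 -c "
from h import *
st()"
```

```text
('time', np.float64(2.5))
('ee_pos', array([0.373, 0.347, 0.269]))
('tcp_rot', array([ 1.79933e+02, -2.30000e-02,  1.13762e+02]))
('q', array([ 42.889,   0.326,   9.527,  99.131,  -0.   , 109.127]))
('wrist_force', array([ 0.16 ,  1.346, -0.573]))
('opening', np.float64(-0.0))
('grasp_force', np.float64(0.0))
```

>>> arm_command([
  [-0.036, 0.011, 0.001, 0.137],
  [-0.072, 0.022, 0.002, 0.274],
  [-0.108, 0.033, 0.002, 0.41],
  [-0.145, 0.044, 0.003, 0.547],
  [-0.181, 0.055, 0.003, 0.684],
])

```text
time: 3.0
ee_pos: [0.4973, 0.2035, 0.2665]
tcp_rot: [179.9, -0.0, 74.5]
wrist_force: [0.4, -0.1, 0.4]
opening: -0.0001
grasp_force: 0.0
```

>>> arm_command([
  [-0.021, 0.031, 0.001, 0.137],
  [-0.042, 0.063, 0.002, 0.274],
  [-0.063, 0.094, 0.002, 0.411],
  [-0.084, 0.126, 0.003, 0.547],
  [-0.106, 0.157, 0.004, 0.684],
])

```text
time: 3.5
ee_pos: [0.6213, 0.0602, 0.2624]
tcp_rot: [180.0, -0.1, 35.4]
wrist_force: [-0.5, 0.6, 0.3]
opening: -0.0001
grasp_force: 0.0
```

>>> arm_command([
  [0.004, 0.038, 0.0, 0.137],
  [0.008, 0.076, 0.001, 0.274],
  [0.008, 0.076, 0.001, 0.274],
  [0.008, 0.076, 0.001, 0.274],
  [0.008, 0.076, 0.001, 0.274],
])

```text
time: 4.0
ee_pos: [0.6708, 0.005, 0.2611]
tcp_rot: [180.0, -0.0, 20.1]
wrist_force: [0.6, 0.6, -1.1]
opening: -0.0001
grasp_force: 0.0
```

```bash
python3 - <<'E'
from h import *
st()
a=cv2.resize(bot.camera("side")["color"][100:290,250:450],None,fx=3,fy=3,interpolation=cv2.INTER_CUBIC)
cv2.imwrite("pics/c.png",a)
E
```

```text
('time', np.float64(4.0))
('ee_pos', array([0.671, 0.005, 0.261]))
('tcp_rot', array([ 1.79995e+02, -4.10000e-02,  2.00670e+01]))
('q', array([4.24000e-01, 2.41180e+01, 3.65540e+01, 1.02396e+02, 9.00000e-03,
       1.60357e+02]))
('wrist_force', array([ 0.588,  0.631, -1.123]))
('opening', np.float64(-0.0))
('grasp_force', np.float64(0.0))
```

View pics/c.png

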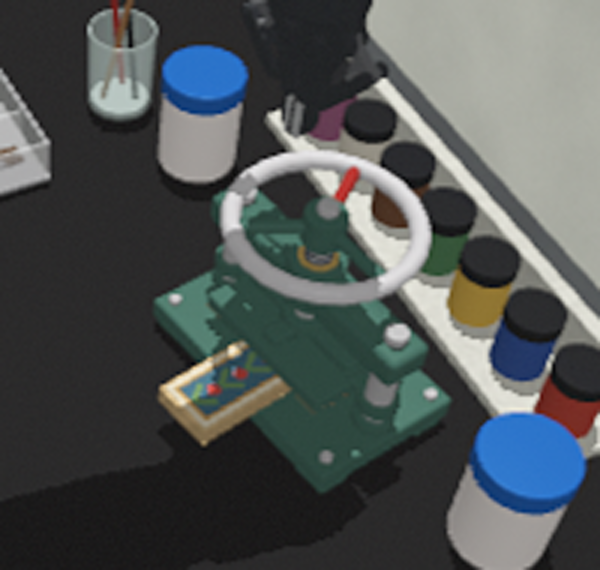

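The fingertips show at crop (292,115), above the gap left of the red spoke. I'll descend in the gap.

>>> arm_command([
  [0, 0, 0.017, 0],
  [0, 0, 0.034, 0],
  [0, 0, 0.05, 0],
  [0, 0, 0.067, 0],
  [0, 0, 0.084, 0],
])

```text
time: 4.55
ee_pos: [0.6705, 0.0056, 0.1768]
tcp_rot: [180.0, -0.1, 20.1]
wrist_force: [-0.3, 0.5, 0.3]
opening: 0.0001
grasp_force: 0.0
```

```bash
python3 - <<'E'
from h import *
json.dump([.6715,.0043,.1765,19.985],open("cmd.json","w"))
# spoke contact at alpha ~137; push to alpha 318, lifting 3.5mm/rad
plan(arc(110,138,.044,.177,.177,-90,8)[1:]+arc(138,318,.044,.177,.188,-90,7)[1:])
E
```

```text
[[-0.006, 0.0, -0.001, -0.122], [-0.011, 0.001, -0.001, -0.245], [-0.016, 0.003, -0.001, -0.367], [-0.021, 0.005, -0.001, -0.489], [-0.026, 0.008, -0.001, -0.61]]
[[-0.005, 0.0, 0.0, -0.121], [-0.01, 0.001, -0.001, -0.241], [-0.015, 0.003, -0.001, -0.362], [-0.02, 0.005, -0.002, -0.483], [-0.025, 0.008, -0.002, -0.604]]
[[-0.005, 0.0, 0.0, -0.121], [-0.01, 0.001, -0.001, -0.242], [-0.015, 0.003, -0.001, -0.362], [-0.02, 0.005, -0.002, -0.483], [-0.024, 0.008, -0.002, -0.604]]
[[-0.006, 0.0, -0.001, -0.121], [-0.011, 0.001, -0.001, -0.242], [-0.016, 0.002, -0.001, -0.363], [-0.021, 0.005, -0.002, -0.483], [-0.025, 0.007, -0.002, -0.604]]
[[-0.006, 0.0, -0.001, -0.121], [-0.011, 0.001, -0.001, -0.242], [-0.016, 0.003, -0.002, -0.363], [-0.021, 0.005, -0.002, -0.484], [-0.025, 0.008, -0.002, -0.604]]
[[-0.006, 0.0, -0.001, -0.121], [-0.011, 0.001, -0.001, -0.242], [-0.016, 0.003, -0.002, -0.363], [-0.021, 0.005, -0.002, -0.484], [-0.025, 0.008, -0.003, -0.605]]
end [ 7.18300e-01 -6.60000e-02  1.88500e-01  2.28026e+02]
```

>>> arm_command([
  [-0.006, 0.0, -0.001, -0.122],
  [-0.011, 0.001, -0.001, -0.245],
  [-0.016, 0.003, -0.001, -0.367],
  [-0.021, 0.005, -0.001, -0.489],
  [-0.026, 0.008, -0.001, -0.61],
])

```text
time: 5.05
ee_pos: [0.6498, -0.009, 0.1787]
tcp_rot: [179.9, -0.3, 55.4]
wrist_force: [6.6, 9.7, 1.5]
opening: -0.0002
grasp_force: 5.7
```

>>> arm_command([
  [-0.005, 0.0, 0.0, -0.121],
  [-0.01, 0.001, -0.001, -0.241],
  [-0.015, 0.003, -0.001, -0.362],
  [-0.02, 0.005, -0.002, -0.483],
  [-0.025, 0.008, -0.002, -0.604],
])

```text
time: 5.55
ee_pos: [0.6408, -0.0336, 0.1807]
tcp_rot: [179.9, -0.2, 90.1]
wrist_force: [-1.8, 12.1, 3.8]
opening: -0.0001
grasp_force: 5.9
```

>>> arm_command([
  [-0.005, 0.0, 0.0, -0.121],
  [-0.01, 0.001, -0.001, -0.242],
  [-0.015, 0.003, -0.001, -0.362],
  [-0.02, 0.005, -0.002, -0.483],
  [-0.024, 0.008, -0.002, -0.604],
])

```text
time: 6.05
ee_pos: [0.6473, -0.0586, 0.1826]
tcp_rot: [-180.0, -0.2, 124.6]
wrist_force: [-10.8, 6.1, 6.2]
opening: 0.0004
grasp_force: 6.3
```

>>> arm_command([
  [-0.006, 0.0, -0.001, -0.121],
  [-0.011, 0.001, -0.001, -0.242],
  [-0.016, 0.002, -0.001, -0.363],
  [-0.021, 0.005, -0.002, -0.483],
  [-0.025, 0.007, -0.002, -0.604],
])

```text
time: 6.55
ee_pos: [0.6671, -0.0763, 0.1847]
tcp_rot: [-180.0, -0.1, 159.2]
wrist_force: [-11.7, 2.4, 6.1]
opening: 0.0
grasp_force: 5.9
```

>>> arm_command([
  [-0.006, 0.0, -0.001, -0.121],
  [-0.011, 0.001, -0.001, -0.242],
  [-0.016, 0.003, -0.002, -0.363],
  [-0.021, 0.005, -0.002, -0.484],
  [-0.025, 0.008, -0.002, -0.604],
])

```text
time: 7.05
ee_pos: [0.6934, -0.0792, 0.1868]
tcp_rot: [-179.9, -0.1, -166.3]
wrist_force: [-10.5, -5.2, 5.6]
opening: -0.0001
grasp_force: 6.0
```

>>> arm_command([
  [-0.006, 0.0, -0.001, -0.121],
  [-0.011, 0.001, -0.001, -0.242],
  [-0.016, 0.003, -0.002, -0.363],
  [-0.021, 0.005, -0.002, -0.484],
  [-0.025, 0.008, -0.003, -0.605],
])

```text
time: 7.55
ee_pos: [0.7166, -0.0668, 0.1895]
tcp_rot: [-179.9, -0.2, -131.7]
wrist_force: [-4.6, -10.6, -1.0]
opening: -0.0003
grasp_force: 5.7
```

```bash
python3 - <<'E'
from h import *
st()
a=cv2.resize(bot.camera("side")["color"][100:290,250:450],None,fx=3,fy=3,interpolation=cv2.INTER_CUBIC)
cv2.imwrite("pics/d.png",a)
E
```

```text
('time', np.float64(7.55))
('ee_pos', array([ 0.717, -0.067,  0.189]))
('tcp_rot', array([-179.908,   -0.193, -131.671]))
('q', array([ -5.243,  29.759,  36.198,  96.479,  -0.21 , -53.572]))
('wrist_force', array([ -4.606, -10.6  ,  -0.994]))
('opening', np.float64(-0.0))
('grasp_force', np.float64(5.721))
```

View pics/d.png

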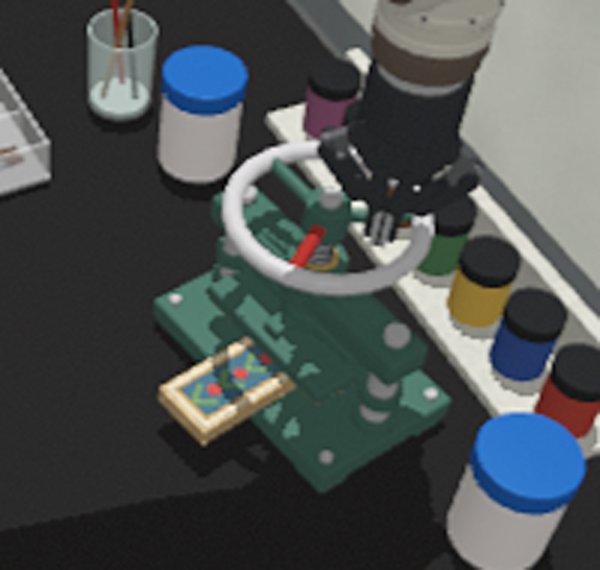

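The wheel has turned about 3.1 rad; the red spoke now points toward the lower left at crop (310,245). The panel hasn't moved. I'll regrip behind the red spoke.

```bash
python3 - <<'E'
from h import *
b=arc(311,312,.044,.19,.19,-90)[0]; a=arc(178,179,.044,.25,.25,-90)[0]
plan([b,(*b[:2],.25,b[3]),(*a[:2],.25,a[3])])
plan([(*a[:2],.187,a[3])],dmax=.0126)
plan(arc(178,198,.044,.187,.188,-90,5)[1:]+arc(198,238,.044,.188,.190,-90,6.7)[1:])
print("slow");plan(arc(238,256,.044,.190,.191,-90,1.8)[1:])
E
```

```text
[[0.005, 0.0, -0.002, 0.123], [0.005, 0.0, -0.032, 0.123], [0.005, 0.0, -0.062, 0.123], [0.007, 0.004, -0.062, 0.259], [0.008, 0.009, -0.062, 0.396]]
[[0.003, 0.004, 0.001, 0.136], [0.006, 0.007, 0.001, 0.273], [0.009, 0.011, 0.001, 0.409], [0.012, 0.015, 0.001, 0.546], [0.015, 0.018, 0.001, 0.682]]
[[0.005, 0.001, -0.001, 0.137], [0.009, 0.002, -0.001, 0.274], [0.014, 0.003, -0.001, 0.41], [0.019, 0.004, -0.001, 0.547], [0.023, 0.005, -0.001, 0.683]]
[[0.005, -0.002, 0.001, 0.137], [0.009, -0.005, 0.001, 0.273], [0.013, -0.007, 0.001, 0.41], [0.017, -0.009, 0.001, 0.546], [0.021, -0.011, 0.001, 0.683]]
end [ 6.42400e-01 -3.57000e-02  2.49500e-01  8.79951e+01]
[[0.0, 0.0, 0.013, 0.0], [0.0, 0.0, 0.025, 0.0], [0.0, 0.0, 0.038, 0.0], [0.0, 0.0, 0.05, 0.0], [0.0, 0.0, 0.062, 0.0]]
end [ 6.42400e-01 -3.57000e-02  1.87500e-01  8.79951e+01]
[[-0.004, 0.0, 0.0, -0.087], [-0.007, 0.0, 0.0, -0.175], [-0.011, 0.001, 0.0, -0.262], [-0.015, 0.002, -0.001, -0.349], [-0.02, 0.004, -0.001, -0.466]]
[[-0.005, 0.001, 0.0, -0.116], [-0.01, 0.002, -0.001, -0.232], [-0.015, 0.003, -0.001, -0.349], [-0.019, 0.005, -0.001, -0.465], [-0.024, 0.008, -0.002, -0.581]]
end [ 6.630000e-01 -7.430000e-02  1.905000e-01  1.479838e+02]
slow
[[-0.001, 0.0, 0.0, -0.032], [-0.003, 0.0, 0.0, -0.063], [-0.004, 0.0, 0.0, -0.095], [-0.005, 0.0, 0.0, -0.126], [-0.007, 0.0, 0.0, -0.157]]
[[-0.001, 0.0, 0.0, -0.032], [-0.002, 0.0, 0.0, -0.063], [-0.004, 0.001, 0.0, -0.095], [-0.005, 0.001, 0.0, -0.126], [-0.007, 0.001, -0.001, -0.157]]
end [ 6.758000e-01 -7.980000e-02  1.915000e-01  1.659746e+02]
```

>>> arm_command([
  [0.005, 0.0, -0.002, 0.123],
  [0.005, 0.0, -0.032, 0.123],
  [0.005, 0.0, -0.062, 0.123],
  [0.007, 0.004, -0.062, 0.259],
  [0.008, 0.009, -0.062, 0.396],
])

```text
time: 8.1
ee_pos: [0.7058, -0.0647, 0.2527]
tcp_rot: [-179.9, 0.2, -154.9]
wrist_force: [0.7, 0.6, -0.2]
opening: -0.0001
grasp_force: 0.0
```

>>> arm_command([
  [0.003, 0.004, 0.001, 0.136],
  [0.006, 0.007, 0.001, 0.273],
  [0.009, 0.011, 0.001, 0.409],
  [0.012, 0.015, 0.001, 0.546],
  [0.015, 0.018, 0.001, 0.682],
])

```text
time: 8.6
ee_pos: [0.6839, -0.0546, 0.2505]
tcp_rot: [180.0, 0.1, 166.1]
wrist_force: [0.4, 0.1, 0.1]
opening: 0.0002
grasp_force: 0.0
```

>>> arm_command([
  [0.005, 0.001, -0.001, 0.137],
  [0.009, 0.002, -0.001, 0.274],
  [0.014, 0.003, -0.001, 0.41],
  [0.019, 0.004, -0.001, 0.547],
  [0.023, 0.005, -0.001, 0.683],
])

```text
time: 9.1
ee_pos: [0.6627, -0.0443, 0.2515]
tcp_rot: [179.9, 0.0, 126.9]
wrist_force: [0.9, -0.0, 0.4]
opening: 0.0
grasp_force: 0.0
```

>>> arm_command([
  [0.005, -0.002, 0.001, 0.137],
  [0.009, -0.005, 0.001, 0.273],
  [0.013, -0.007, 0.001, 0.41],
  [0.017, -0.009, 0.001, 0.546],
  [0.021, -0.011, 0.001, 0.683],
])

```text
time: 9.6
ee_pos: [0.6412, -0.0343, 0.2504]
tcp_rot: [179.9, -0.0, 87.8]
wrist_force: [-0.6, -0.4, -0.1]
opening: -0.0002
grasp_force: 0.0
```

>>> arm_command([
  [0.0, 0.0, 0.013, 0.0],
  [0.0, 0.0, 0.025, 0.0],
  [0.0, 0.0, 0.038, 0.0],
  [0.0, 0.0, 0.05, 0.0],
  [0.0, 0.0, 0.062, 0.0],
])

```text
time: 10.1
ee_pos: [0.6417, -0.0348, 0.1873]
tcp_rot: [179.9, -0.0, 88.1]
wrist_force: [-0.3, -0.0, -0.3]
opening: -0.0001
grasp_force: 0.0
```

>>> arm_command([
  [-0.004, 0.0, 0.0, -0.087],
  [-0.007, 0.0, 0.0, -0.175],
  [-0.011, 0.001, 0.0, -0.262],
  [-0.015, 0.002, -0.001, -0.349],
  [-0.02, 0.004, -0.001, -0.466],
])

```text
time: 10.6
ee_pos: [0.6441, -0.0534, 0.1877]
tcp_rot: [-180.0, -0.3, 115.0]
wrist_force: [-5.3, 10.1, 0.5]
opening: 0.0003
grasp_force: 5.5
```

>>> arm_command([
  [-0.005, 0.001, 0.0, -0.116],
  [-0.01, 0.002, -0.001, -0.232],
  [-0.015, 0.003, -0.001, -0.349],
  [-0.019, 0.005, -0.001, -0.465],
  [-0.024, 0.008, -0.002, -0.581],
])

```text
time: 11.1
ee_pos: [0.6604, -0.0729, 0.1898]
tcp_rot: [-179.9, -0.3, 148.3]
wrist_force: [-11.1, 4.1, -0.7]
opening: -0.0
grasp_force: 5.6
```

>>> arm_command([
  [-0.001, 0.0, 0.0, -0.032],
  [-0.003, 0.0, 0.0, -0.063],
  [-0.004, 0.0, 0.0, -0.095],
  [-0.005, 0.0, 0.0, -0.126],
  [-0.007, 0.0, 0.0, -0.157],
])

```text
time: 11.6
ee_pos: [0.6664, -0.0765, 0.1901]
tcp_rot: [180.0, -0.2, 157.1]
wrist_force: [-10.2, 5.7, 2.9]
opening: 0.0004
grasp_force: 5.4
```

>>> arm_command([
  [-0.001, 0.0, 0.0, -0.032],
  [-0.002, 0.0, 0.0, -0.063],
  [-0.004, 0.001, 0.0, -0.095],
  [-0.005, 0.001, 0.0, -0.126],
  [-0.007, 0.001, -0.001, -0.157],
])

```text
time: 12.1
ee_pos: [0.6681, -0.0782, 0.1903]
tcp_rot: [-179.9, -0.9, 166.1]
wrist_force: [-44.0, 7.1, 4.2]
opening: 0.0
grasp_force: 22.0
```

At the stop: 44 N with no further advance. Next I back off, lift, and go to the panel's protruding end.

```bash
python3 - <<'E'
from h import *
b=arc(228,229,.044,.192,.192,-90)[0]
plan([(*b[:2],.192,160),(*b[:2],.255,160),(.551,-.071,.255,191.5),(.551,-.071,.15,191.5)])
plan([(.551,-.071,.020,191.5)],dmax=.026)
E
```

```text
[[0.021, 0.005, -0.001, 0.104], [0.021, 0.005, -0.032, 0.104], [0.021, 0.005, -0.064, 0.104], [0.047, -0.002, -0.064, -0.033], [0.072, -0.008, -0.064, -0.171]]
[[0.026, -0.003, 0.001, -0.137], [0.053, -0.005, 0.001, -0.275], [0.053, -0.005, 0.036, -0.275], [0.053, -0.005, 0.07, -0.275], [0.053, -0.005, 0.106, -0.275]]
end [ 5.507000e-01 -7.120000e-02  1.495000e-01  1.915286e+02]
[[0.0, 0.0, 0.026, 0.0], [0.0, 0.0, 0.052, 0.0], [0.0, 0.0, 0.078, 0.0], [0.0, 0.0, 0.104, 0.0], [0.0, 0.0, 0.13, 0.0]]
end [ 5.507000e-01 -7.120000e-02  1.950000e-02  1.915286e+02]
```

>>> arm_command([
  [0.021, 0.005, -0.001, 0.104],
  [0.021, 0.005, -0.032, 0.104],
  [0.021, 0.005, -0.064, 0.104],
  [0.047, -0.002, -0.064, -0.033],
  [0.072, -0.008, -0.064, -0.171],
])

```text
time: 12.6
ee_pos: [0.6038, -0.0697, 0.256]
tcp_rot: [-180.0, 0.1, 176.1]
wrist_force: [-0.5, 0.2, -0.9]
opening: -0.0004
grasp_force: 0.0
```

>>> arm_command([
  [0.026, -0.003, 0.001, -0.137],
  [0.053, -0.005, 0.001, -0.275],
  [0.053, -0.005, 0.036, -0.275],
  [0.053, -0.005, 0.07, -0.275],
  [0.053, -0.005, 0.106, -0.275],
], hand=0.085)

```text
time: 13.1
ee_pos: [0.5502, -0.0708, 0.1488]
tcp_rot: [-180.0, 0.1, -168.4]
wrist_force: [0.7, -0.4, -0.2]
opening: 0.0726
grasp_force: 0.0
```

```bash
python3 - <<'E'
from h import *
st()
a=cv2.resize(bot.camera("side")["color"][100:290,230:430],None,fx=3,fy=3,interpolation=cv2.INTER_CUBIC)
cv2.imwrite("pics/e.png",a)
E
```

```text
('time', np.float64(13.1))
('ee_pos', array([ 0.55 , -0.071,  0.149]))
('tcp_rot', array([-1.79960e+02,  1.17000e-01, -1.68438e+02]))
('q', array([ -7.332,   4.603,   0.546,  85.819,  -0.   , -18.894]))
('wrist_force', array([ 0.693, -0.39 , -0.163]))
('opening', np.float64(0.073))
('grasp_force', np.float64(0.0))
```

View pics/e.png

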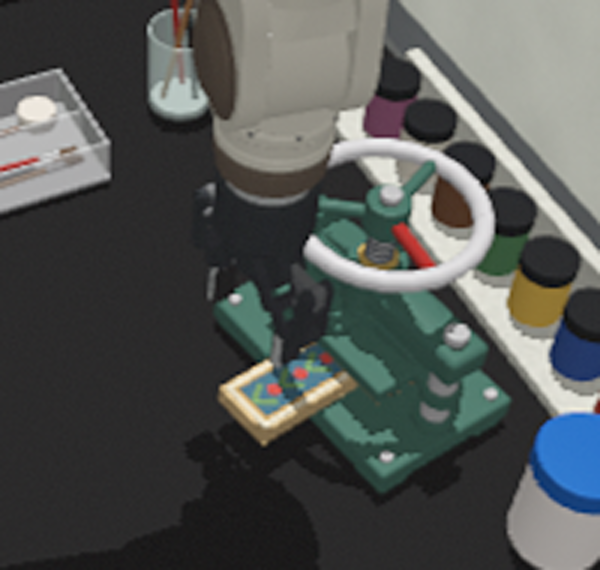

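The gripper stands open above the panel end, with panel corners at crop (222,395) and (265,440), close to the wheel rim. I'll shift 3 mm outwards and descend slowly.

>>> arm_command([
  [0.003, 0, 0.01, 0],
  [0.003, 0, 0.03, 0],
  [0.003, 0, 0.05, 0],
  [0.003, 0, 0.07, 0],
  [0.003, 0, 0.08, 0],
])

```text
time: 13.65
ee_pos: [0.5475, -0.0716, 0.0694]
tcp_rot: [-180.0, 0.0, -168.5]
wrist_force: [-1.2, 0.0, -0.6]
opening: 0.0848
grasp_force: 0.0
```

>>> arm_command([
  [0, 0, 0.01, 0],
  [0, 0, 0.02, 0],
  [0, 0, 0.03, 0],
  [0, 0, 0.04, 0],
  [0, 0, 0.043, 0],
])

```text
time: 14.15
ee_pos: [0.5468, -0.0716, 0.025]
tcp_rot: [180.0, -0.1, -168.5]
wrist_force: [-0.2, -0.1, 0.0]
opening: 0.0849
grasp_force: 0.0
```

```bash
python3 - <<'E'
from h import *
st();print(bot.get_obs()["joint_efforts"])
a=cv2.resize(bot.camera("side")["color"][100:290,230:430],None,fx=3,fy=3,interpolation=cv2.INTER_CUBIC)
cv2.imwrite("pics/f.png",a)
E
```

```text
('time', np.float64(14.15))
('ee_pos', array([ 0.547, -0.072,  0.025]))
('tcp_rot', array([ 1.79973e+02, -7.50000e-02, -1.68471e+02]))
('q', array([-7.4570e+00,  6.3980e+00, -1.1281e+01,  7.2401e+01,  1.0000e-03,
       -1.8985e+01]))
('wrist_force', array([-0.163, -0.071,  0.002]))
('opening', np.float64(0.085))
('grasp_force', np.float64(0.0))
[ 5.32553604e-03 -5.32855654e+01  4.62372386e+01 -2.11240109e-01
 -1.11489203e-04 -1.97224667e-04]
```

View pics/f.png

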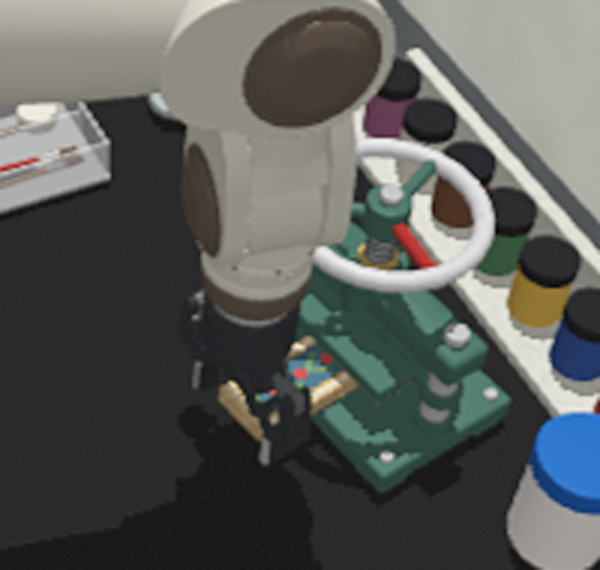

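The fingers straddle the panel end with no contact. Closing.

>>> arm_command([
  [0, 0, 0, 0],
  [0, 0, 0, 0],
  [0, 0, 0, 0],
  [0, 0, 0, 0],
  [0, 0, 0, 0],
], hand=0.045, grip_force=50)

```text
time: 14.7
ee_pos: [0.5476, -0.0717, 0.0267]
tcp_rot: [-180.0, 0.0, -168.5]
wrist_force: [-0.9, -0.5, 1.6]
opening: 0.0583
grasp_force: 54.4
```

>>> arm_command([
  [0, 0, 0, 0],
  [0, 0, 0, 0],
  [0, 0, 0, 0],
  [0, 0, 0, 0],
  [0, 0, 0, 0],
])

```text
time: 15.2
ee_pos: [0.5475, -0.0717, 0.0264]
tcp_rot: [-180.0, 0.0, -168.5]
wrist_force: [1.9, 0.1, 1.8]
opening: 0.0587
grasp_force: 54.4
```

>>> arm_command([
  [0.003, 0, 0, 0],
  [0.008, 0, 0, 0],
  [0.013, 0, 0, 0],
  [0.018, 0, 0, 0],
  [0.022, 0, 0, 0],
])

```text
time: 15.7
ee_pos: [0.5251, -0.0762, 0.0262]
tcp_rot: [180.0, -0.0, -168.5]
wrist_force: [0.7, 0.5, 1.1]
opening: 0.0587
grasp_force: 54.2
```

>>> arm_command([
  [0, 0, 0, 0],
  [0, 0, 0, 0],
  [0, 0, 0, 0],
  [0, 0, 0, 0],
  [0, 0, 0, 0],
], hand=0.085)

```text
time: 16.2
ee_pos: [0.5258, -0.076, 0.0261]
tcp_rot: [180.0, -0.0, -168.5]
wrist_force: [0.1, -1.0, -0.1]
opening: 0.0853
grasp_force: 0.0
```

>>> arm_command([
  [-0.005, 0, 0, 0],
  [-0.01, 0, 0, 0],
  [-0.016, 0, 0, 0],
  [-0.022, 0, 0, 0],
  [-0.022, 0, 0, 0],
])

```text
time: 16.7
ee_pos: [0.5481, -0.0714, 0.0262]
tcp_rot: [180.0, 0.0, -168.5]
wrist_force: [-0.8, 0.2, 1.0]
opening: 0.0852
grasp_force: 0.0
```

```bash
python3 - <<'E'
from h import *
st();print(bot.get_obs()["joint_efforts"][:3])
a=cv2.resize(bot.camera("side")["color"][100:290,230:430],None,fx=3,fy=3,interpolation=cv2.INTER_CUBIC)
cv2.imwrite("pics/g.png",a)
E
```

```text
('time', np.float64(16.7))
('ee_pos', array([ 0.548, -0.071,  0.026]))
('tcp_rot', array([ 1.79999e+02,  1.00000e-02, -1.68452e+02]))
('q', array([-7.4270e+00,  6.4440e+00, -1.1100e+01,  7.2447e+01,  4.0000e-03,
       -1.8975e+01]))
('wrist_force', array([-0.846,  0.169,  0.982]))
('opening', np.float64(0.085))
('grasp_force', np.float64(0.0))
[  0.12842636 -52.57106066  46.11762643]
```

View pics/g.png

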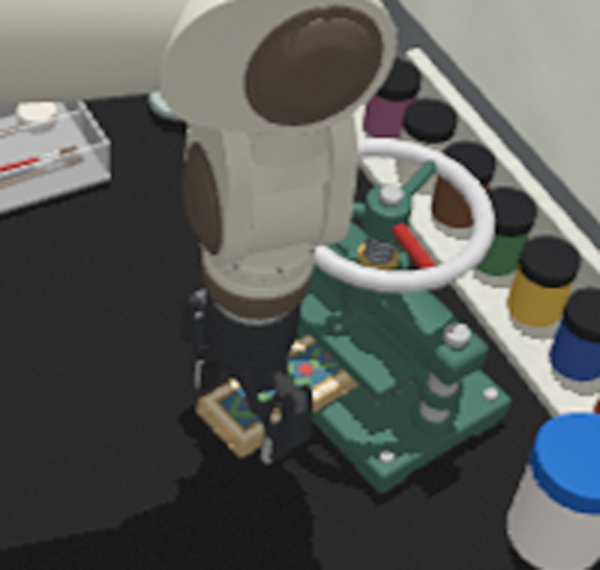

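The panel came out 22 mm; its end is now at crop (200,405)–(245,455). I'll regrip with full pad overlap, 4 mm higher to clear the battens, lift slightly and draw it out.

>>> arm_command([
  [0, 0, -0.002, 0],
  [0, 0, -0.004, 0],
  [0, 0, -0.004, 0],
  [0, 0, -0.004, 0],
  [0, 0, -0.004, 0],
])

```text
time: 17.25
ee_pos: [0.5473, -0.0717, 0.0303]
tcp_rot: [-180.0, 0.0, -168.5]
wrist_force: [-1.1, -0.2, 0.2]
opening: 0.0853
grasp_force: 0.0
```

>>> arm_command([
  [0, 0, 0, 0],
  [0, 0, 0, 0],
  [0, 0, 0, 0],
  [0, 0, 0, 0],
  [0, 0, 0, 0],
], hand=0.045, grip_force=80)

```text
time: 17.75
ee_pos: [0.5473, -0.0717, 0.0304]
tcp_rot: [-180.0, 0.0, -168.5]
wrist_force: [-2.0, 0.1, 1.9]
opening: 0.0582
grasp_force: 86.4
```

>>> arm_command([
  [0, 0, 0, 0],
  [0, 0, 0, 0],
  [0, 0, -0.001, 0],
  [0, 0, -0.003, 0],
  [0, 0, -0.004, 0],
])

```text
time: 18.25
ee_pos: [0.5473, -0.0716, 0.0341]
tcp_rot: [180.0, -0.0, -168.5]
wrist_force: [0.2, -0.9, -0.9]
opening: 0.058
grasp_force: 86.0
```

>>> arm_command([
  [0.005, 0, 0, 0],
  [0.015, 0, 0, 0],
  [0.025, 0, 0, 0],
  [0.035, 0, 0, 0],
  [0.045, 0, 0, 0],
])

```text
time: 18.75
ee_pos: [0.5021, -0.0808, 0.0343]
tcp_rot: [-180.0, 0.0, -168.5]
wrist_force: [-1.2, 0.3, -2.1]
opening: 0.0583
grasp_force: 86.0
```

>>> arm_command([
  [0.01, 0, 0, 0],
  [0.02, 0, 0, 0],
  [0.03, 0, 0, 0],
  [0.04, 0, 0, 0],
  [0.05, 0, 0, 0],
])

```text
time: 19.25
ee_pos: [0.4534, -0.0908, 0.0343]
tcp_rot: [-180.0, 0.0, -168.5]
wrist_force: [0.0, -1.3, -1.0]
opening: 0.0582
grasp_force: 86.0
```

```bash
python3 - <<'E'
from h import *
st()
d=bot.camera("side");c=Cam(d);t=Cam(bot.camera("top"))
for n in("panel","panel_face","rack"):
  for k in("side","top"): print(n,k,[(np.round(r["location"],1).tolist(),round(r["confidence"],2)) for r in bot.mark_of(k,n)])
a=cv2.resize(d["color"][180:410,180:430],None,fx=2.4,fy=2.4,interpolation=cv2.INTER_CUBIC)
cv2.imwrite("pics/h.png",a)
E
```

```text
('time', np.float64(19.25))
('ee_pos', array([ 0.453, -0.091,  0.034]))
('tcp_rot', array([-1.79997e+02,  4.00000e-03, -1.68470e+02]))
('q', array([-1.1320e+01, -6.1460e+00, -2.2799e+01,  7.3343e+01, -1.0000e-03,
       -2.2850e+01]))
('wrist_force', array([ 0.05 , -1.273, -0.955]))
('opening', np.float64(0.058))
('grasp_force', np.float64(86.013))
panel side [([298.1, 242.5], 0.58)]
panel top []
panel_face side [([299.0, 243.6], 0.89)]
panel_face top []
rack side [([198.7, 401.8], 0.74), ([314.2, 346.7], 0.56)]
rack top [([390.3, 315.2], 0.97), ([377.4, 232.3], 0.6)]
```

View pics/h.png

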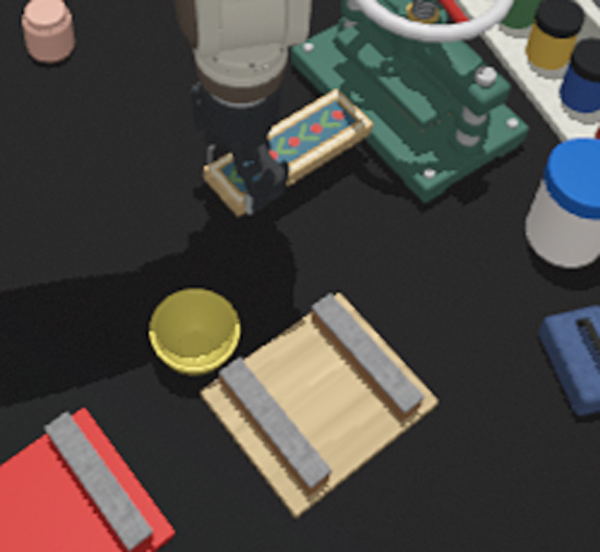

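The panel is fully out: near end at crop (205,170)–(243,210), far end at (335,92)–(372,127). The rack is visible, so I refit both poses with batten corners.

```bash
python3 - <<'E'
from h import *
C={c:Cam(bot.camera(c)) for c in("side","top")}
s=lambda u,v:(180+u/2.4-.3,180+v/2.4-.3); tc=lambda u,v:(240+u/3.7-.4,110+v/3.7-.4)
def fit(obs,x0):
    f=lambda p:np.concatenate([(C[c].proj(pose(p,np.array(L)/1e3))[0]-uv) for c,L,uv in obs])
    r=least_squares(f,x0,loss="soft_l1");return r.x,f(r.x).round(1).reshape(-1,2).tolist()
A=[("side",(67,65,35),s(330,297)),("side",(43,65,35),s(313,305)),("side",(67,-65,35),s(422,402)),("side",(43,-65,35),s(407,415)),
("side",(-43,65,35),s(238,360)),("side",(-67,65,35),s(221,370)),("side",(-43,-65,35),s(328,473)),("side",(-67,-65,35),s(310,490)),
("side",(85,-70,10),s(437,401)),("side",(-85,-70,10),s(298,507)),("side",(-85,70,10),s(203,390))]
B=[("top",(85,70,10),tc(411,375)),("top",(85,-70,10),tc(563,335)),("top",(-85,-70,10),tc(623,517)),
("top",(67,65,35),tc(427,390)),("top",(43,65,35),tc(434,418)),("top",(67,-65,35),tc(570,347)),("top",(43,-65,35),tc(577,375)),("top",(-43,-65,35),tc(611,470)),("top",(-67,-65,35),tc(618,495)),("top",(-67,65,35),tc(475,533))]
for n,o in(("side",A),("top",B),("both",A+B)):
    p,e=fit(o,[.44,-.31,.25]);print("rack",n,p.round(4),np.degrees(p[2]).round(2),e)
q,e=fit([("side",(-90,30,56),s(206,170)),("side",(90,-30,56),s(372,125)),("side",(90,30,56),s(336,91))],[.52,-.08,.2]);print("panel",q.round(4),np.degrees(q[2]),e)
t=bot.get_obs()["ee_pos"][:2]-q[:2];y=np.radians(11.53);print("tcp local",t@[np.cos(y),np.sin(y)],t@[-np.sin(y),np.cos(y)])
E
```

```text
rack side [ 0.4413 -0.3176  0.2376] 13.61 [[0.7, -1.0], [-0.3, 1.2], [1.1, -1.3], [-0.8, -0.3], [0.9, -1.0], [-0.8, 0.9], [1.3, -0.6], [-0.2, -0.7], [0.7, 1.0], [-1.3, 3.9], [-1.2, 0.4]]
rack top [ 0.439  -0.3177  0.2481] 14.22 [[0.1, 0.4], [-0.1, -0.3], [0.3, 0.1], [-0.1, -0.3], [0.2, -0.8], [-0.2, 0.4], [0.3, -0.1], [-0.4, -0.4], [0.1, 0.1], [-0.4, 1.0]]
rack both [ 0.4404 -0.3176  0.2407] 13.79 [[0.2, -0.9], [-0.7, 1.3], [0.8, -1.3], [-1.2, -0.3], [0.5, -0.7], [-1.1, 1.2], [1.0, -0.4], [-0.5, -0.5], [0.3, 1.0], [-1.5, 4.1], [-1.6, 0.7], [0.2, -0.2], [0.1, -0.7], [0.1, -0.2], [-0.1, -0.9], [0.2, -1.4], [-0.0, 0.1], [0.4, -0.5], [-0.5, -0.6], [-0.0, -0.2], [-0.6, 0.5]]
panel [ 0.5209 -0.078   0.2526] 14.471048448725913 [[-0.9, 0.4], [0.6, -0.1], [0.2, -0.5]]
tcp local -0.06758967152934858 0.0009402681526343298
```

```bash
python3 - <<'E'
from h import *
json.dump([.4547,-.0908,.0345,191.53],open("cmd.json","w"))
plan([(.4547,-.0908,.12,191.53),(.372,-.3345,.12,194)],dmax=.029)
plan([(.372,-.3345,.045,194)],dmax=.016)
E
```

```text
[[0.0, 0.0, -0.028, 0.0], [0.0, 0.0, -0.057, 0.0], [0.0, 0.0, -0.085, 0.0], [0.014, -0.025, -0.085, -0.005], [0.029, -0.049, -0.085, -0.01]]
[[0.014, -0.025, 0.0, -0.004], [0.029, -0.049, 0.0, -0.009], [0.044, -0.074, 0.0, -0.014], [0.058, -0.099, 0.0, -0.019], [0.073, -0.123, 0.0, -0.024]]
[[0.015, -0.024, 0.0, -0.004], [0.031, -0.049, 0.0, -0.009], [0.031, -0.049, 0.0, -0.009], [0.031, -0.049, 0.0, -0.009], [0.031, -0.049, 0.0, -0.009]]
end [ 3.718000e-01 -3.351000e-01  1.195000e-01  1.939937e+02]
[[0.0, 0.0, 0.015, 0.0], [0.0, 0.0, 0.03, 0.0], [0.0, 0.0, 0.045, 0.0], [0.0, 0.0, 0.06, 0.0], [0.0, 0.0, 0.075, 0.0]]
end [ 3.718000e-01 -3.351000e-01  4.450000e-02  1.939937e+02]
```

>>> arm_command([
  [0.0, 0.0, -0.028, 0.0],
  [0.0, 0.0, -0.057, 0.0],
  [0.0, 0.0, -0.085, 0.0],
  [0.014, -0.025, -0.085, -0.005],
  [0.029, -0.049, -0.085, -0.01],
])

```text
time: 20.25
ee_pos: [0.4363, -0.1448, 0.1203]
tcp_rot: [-179.9, 0.1, -167.8]
wrist_force: [0.7, 0.0, -2.4]
opening: 0.0581
grasp_force: 86.0
```

>>> arm_command([
  [0.014, -0.025, 0.0, -0.004],
  [0.029, -0.049, 0.0, -0.009],
  [0.044, -0.074, 0.0, -0.014],
  [0.058, -0.099, 0.0, -0.019],
  [0.073, -0.123, 0.0, -0.024],
])

```text
time: 20.75
ee_pos: [0.3897, -0.2812, 0.1192]
tcp_rot: [-180.0, 0.0, -166.5]
wrist_force: [-0.5, -1.0, -0.1]
opening: 0.0584
grasp_force: 86.0
```

>>> arm_command([
  [0.015, -0.024, 0.0, -0.004],
  [0.031, -0.049, 0.0, -0.009],
  [0.031, -0.049, 0.0, -0.009],
  [0.031, -0.049, 0.0, -0.009],
  [0.031, -0.049, 0.0, -0.009],
])

```text
time: 21.25
ee_pos: [0.3715, -0.3344, 0.1192]
tcp_rot: [180.0, -0.0, -166.0]
wrist_force: [-0.2, 0.6, -1.1]
opening: 0.0582
grasp_force: 85.9
```

>>> arm_command([
  [0.0, 0.0, 0.015, 0.0],
  [0.0, 0.0, 0.03, 0.0],
  [0.0, 0.0, 0.045, 0.0],
  [0.0, 0.0, 0.06, 0.0],
  [0.0, 0.0, 0.075, 0.0],
])

```text
time: 21.75
ee_pos: [0.3711, -0.3345, 0.0425]
tcp_rot: [180.0, -0.0, -166.0]
wrist_force: [-0.2, 0.7, -0.9]
opening: 0.0584
grasp_force: 86.1
```

```bash
python3 - <<'E'
from h import *
st()
d=bot.camera("side")
print([(np.round(r["location"],1).tolist(),round(r["confidence"],2)) for n in("panel","panel_face") for r in bot.mark_of("side",n)])
print("want face at",Cam(d).proj([.44,-.3176,.066]))
cv2.imwrite("pics/i.png",cv2.resize(d["color"][220:420,200:420],None,fx=2.8,fy=2.8,interpolation=cv2.INTER_CUBIC))
E
```

```text
('time', np.float64(21.75))
('ee_pos', array([ 0.371, -0.334,  0.043]))
('tcp_rot', array([ 1.79960e+02, -2.60000e-02, -1.65994e+02]))
('q', array([-42.031,  -1.193, -17.179,  74.061,   0.   , -56.037]))
('wrist_force', array([-0.216,  0.691, -0.872]))
('opening', np.float64(0.058))
('grasp_force', np.float64(86.096))
[([310.2, 339.2], 0.71), ([313.4, 336.9], 0.66)]
want face at [[314.13957434 334.22496877]]
```

View pics/i.png

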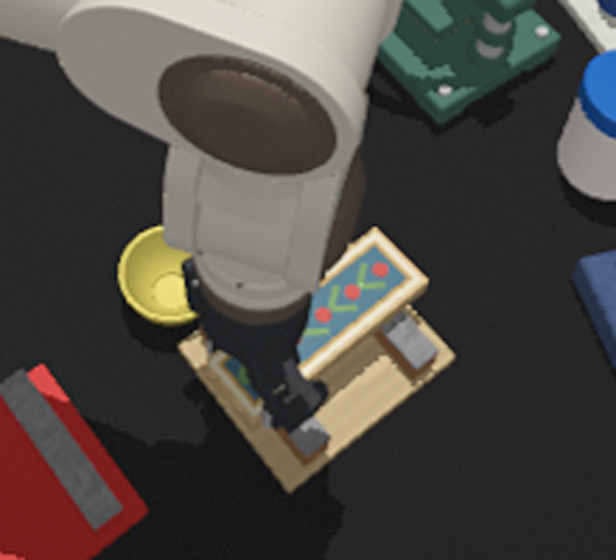

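The panel is over both battens and centred: its face is within 3 px of the wanted point, and the bowl is clear. I'll lower it gently. That was my last picture.

>>> arm_command([
  [0, 0, 0.003, 0],
  [0, 0, 0.006, 0],
  [0, 0, 0.008, 0],
  [0, 0, 0.01, 0],
  [0, 0, 0.011, 0],
])

```text
time: 22.4
ee_pos: [0.3713, -0.3349, 0.0332]
tcp_rot: [-180.0, 0.0, -166.0]
wrist_force: [0.2, 0.2, -1.1]
opening: 0.0583
grasp_force: 86.1
```

>>> arm_command([
  [0, 0, 0.001, 0],
  [0, 0, 0.002, 0],
  [0, 0, 0.002, 0],
  [0, 0, 0.002, 0],
  [0, 0, 0.002, 0],
])

```text
time: 22.9
ee_pos: [0.3714, -0.335, 0.0325]
tcp_rot: [-180.0, 0.0, -166.0]
wrist_force: [-4.1, 1.9, 8.9]
opening: 0.0582
grasp_force: 87.2
```

Contact at about 9 N. Release and retreat upwards.

>>> arm_command([
  [0, 0, 0, 0],
  [0, 0, 0, 0],
  [0, 0, 0, 0],
  [0, 0, 0, 0],
  [0, 0, 0, 0],
], hand=0.07, grip_force=20)

```text
time: 23.4
ee_pos: [0.3713, -0.3349, 0.0312]
tcp_rot: [180.0, -0.0, -166.0]
wrist_force: [0.5, 0.1, -0.6]
opening: 0.0701
grasp_force: 0.0
```

>>> arm_command([
  [0, 0, -0.005, 0],
  [0, 0, -0.015, 0],
  [0, 0, -0.03, 0],
  [0, 0, -0.05, 0],
  [0, 0, -0.08, 0],
])

```text
time: 23.9
ee_pos: [0.3709, -0.3345, 0.1123]
tcp_rot: [180.0, -0.0, -166.0]
wrist_force: [-0.0, 0.6, 0.2]
opening: 0.0699
grasp_force: 0.0
```

>>> arm_command([
  [0.02, 0, -0.03, 0],
  [0.05, 0, -0.06, 0],
  [0.08, 0, -0.09, 0],
  [0.1, 0, -0.11, 0],
  [0.1, 0, -0.11, 0],
])

```text
time: 24.4
ee_pos: [0.2733, -0.3603, 0.2259]
tcp_rot: [-179.7, 0.1, -166.1]
wrist_force: [1.2, 0.0, 0.6]
opening: 0.0698
grasp_force: 0.0
```

```bash
python3 - <<'E'
from h import *
st()
for k in("side","top"):
    c=Cam(bot.camera(k))
    print(k,"want face",c.proj([.44,-.3176,.053]).round(1),"hub open",c.proj([.686,-.037,.204]).round(1))
    for n in("panel_face","wheel_hub","mixing_bowl"): print(n,[(np.round(r["location"],1).tolist(),round(r["confidence"],2)) for r in bot.mark_of(k,n)])
    f=[r for r in bot.mark_of(k,"panel_face")][:1]
    if f:
        d=c.at(f[0]["location"],.053)[:2]-[.44,-.3176];print("offset",d.round(4))
    h=bot.camera(k)["color"]
    # orientation of panel from cream/blue pixels near it
E
```

```text
('time', np.float64(24.4))
('ee_pos', array([ 0.273, -0.36 ,  0.226]))
('tcp_rot', array([-1.79657e+02,  1.27000e-01, -1.66136e+02]))
('q', array([-5.2808e+01, -8.8160e+00, -3.9420e+00,  9.4509e+01, -1.9000e-02,
       -6.6671e+01]))
('wrist_force', array([1.189, 0.005, 0.582]))
('opening', np.float64(0.07))
('grasp_force', np.float64(0.0))
side want face [[313.7 336.9]] hub open [[358.9 170.8]]
panel_face [([313.1, 335.5], 0.98)]
wheel_hub [([359.1, 168.9], 0.6)]
mixing_bowl [([260.1, 324.6], 0.59), ([316.4, 338.3], 0.23)]
offset [0.0003 0.0033]
top want face [[381.6 227.8]] hub open [[290.7 141.3]]
panel_face [([380.5, 230.6], 0.75), ([380.1, 229.5], 0.28)]
wheel_hub [([290.5, 141.2], 0.66)]
mixing_bowl [([350.2, 257.0], 0.97)]
offset [-0.0089  0.004 ]
```

The panel is within a few millimetres of the rack's centre, the wheel is at its open height, and the bowl hasn't moved. Handing in.

```bash
python3 -c "
from workcell import bot
print(bot.job_done())"
```

```text
the job is handed in; nothing more can be done
None
```

I wound the press open to its stop, then laid the panel face up on the airing rack, by camera within about 10 mm of centre, and handed the job in at about 24 s; no verdict came back, and I viewed 11 pictures, one over the limit of 10.

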